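# Hold the test-weight chest open with its lifting lever

### The arm

A 6-joint arm with a two-finger parallel gripper is mounted at the origin on the work surface. World frame = base frame: x ahead of the robot, y to its left, z up, the work surface at z = 0. Lengths are in m, angles in rad, forces in N, time in s.
With the tool pointing down it reaches from about 0.225 to 0.875 m from the base axis. Payload 3.4 kg.
Tool frame: the origin (TCP) lies between the finger pads; the fingertips stand 11 mm ahead of it and the grasp point (between the pads) lies 8 mm behind it; z points along the fingers, y is the line along which they close (so a half turn about z gives the same grasp; the last joint's range is limited). The gripper opens to 85 mm and grips with 20 to 120 N. Pads are 22 mm wide; open, the fingers measure 114 mm over their backs; the gripper's body (76 mm by 85 mm) begins 54 mm behind the grasp point. The pads swing forward as they close: fully open they stand 13 mm farther back than shut.
Start: joints at [-1.358, 0.276, 1.505, -0, 1.361, -0.121], TCP at [0.188, -0.543, 0.242] pointing down, gripper open.
Joint ranges: [-2.89, 2.89], [-0.75, 2.08], [0.22, 2.7], [-1.18, 4.32], [0.11, 2.71], [-2.7, 2.7]. Speed limits (rad/s): [2.57, 2.57, 3.14, 3.14, 3.14, 3.14].

### API

Orientations are given as a unit quaternion [w, x, y, z].
In Python, from rig import manip, imaging gives the robot as it stands. The module is installed in compiled form; this text tells all that it offers.
- The arm moves only by the tool jog_arm, never from a script. Its argument "deltas" is one flat list of numbers, 7 for each row, row after row: the turn, a rotation vector about the world's x, y, z in degrees, then the shift along the world's x, y, z in mm, then the opening, from 0 (shut) to 1 (fully open). In form: [ax, ay, az, tx, ty, tz, gripper, ax, ay, az, tx, ty, tz, gripper, ...]. A call has 1 to 20 rows; each row is the pose to reach, as a shift and turn from the pose commanded when the call began; what a row does not reach only later rows make up. A row lasts 1/10 s, in which the tool goes at most 50 mm and 8.59 degrees, less where a joint would pass 70% of its speed; a pose out of reach is approached as far as the arm can. A call with a gripper value outside its range is refused whole. The fingers move at their own pace and stop on an object; "grip_force" is the grip in N (left out, the last holds). Time passes only in rows, so rows that repeat a pose let the fingers close. It gives the time, the measured TCP pose, the force, the opening and the grip force at its end, in the units of the state.
- manip.get_state(): the state, without advancing time (a new reading comes with each control period).
- imaging.get_image(name): name is "scene" or "top"; returns the picture (400x640x3 uint8, blue, green, red); there is no depth.
- imaging.calibration(name): a dict with "mtx" (3x3 intrinsics, pixels), "cam_to_world" (4x4, takes a point from camera to world coordinates). Camera axes: x right, y down, z forward; pixel columns grow to the right and rows downward; lengths in m; the calibration is good to about 2 mm. A picture is of the moment at which its call begins. calibration takes no time and is no camera call.
- manip.sign_off(): hands the job in; it is judged then, once.
The state is a dict: "clock": time; "qpos": joint angles; "qd": joint speeds; "effort": joint torques, N m; "position": TCP position; "ee_rot": TCP orientation; "contact_force": force on the tool from outside, world axes, zero at the start; "moment": the same for the moment, N m; "width": finger opening in m; "gripper_force": force on a finger pad.
Only numpy, scipy, OpenCV 4.12 (cv2) and the standard library are available. Lean on these libraries where they do the work, as an engineer would, in place of code of your own. Each camera call takes 0.05 s, during which the arm holds its last target. There are 200 camera calls.

### The job

Open the heavy flap of the test-weight chest with its lifting lever, using only pushes of the fingertips: first push the red tab of the locking slide all the way in towards the lever, so that its stop block no longer stands under the lever, then press the yellow paddle on the lever's long end all the way down to its stop and hold it there. The program finishes while still holding the paddle down with the flap raised. Do not touch the flap itself, and leave the loose weights standing where they are.

Things in the scene. Friction and masses are not known exactly. Their poses are not given: they have to be found in the camera images.
- chest: Fixed unit: blue base plate 200 x 460 x 10 mm (x -100..100, y -145..315), white chest 170 x 160 mm, 84 mm high, centred at y = 200 mm, and the lever's fulcrum stand (126 mm high, at the origin). Origin: on the bench below the lever's pivot. z up; +y along the lever from pivot to chest, -y to the paddle; +x roughly away from the robot (within 0.28 rad).
- lever_pos (a joint): Lever angle (rad); pivot 110 mm above the bench, axis along the chest's x. 0 = rest, long arm sloping up 0.35 rad to the paddle; grows as the paddle goes down; 0.60 = on its stop, sloping down 0.25 rad. Bar 24 mm wide, 20 high; paddle 0.22 m from the pivot, nose under the flap 0.10 m. About 3 to 9 N on the paddle raises the flap; let go, it goes back up.
- lever: The steel lever with its yellow paddle. Origin on the pivot axis; y and z axes level and upright at rest, turning with it. The paddle, a pad fixed on top of the long end, is 46 mm (chest's x) x 64 mm (along the lever) x 12 mm thick.
- paddle (a point): The middle of the yellow paddle's upper face, where to press: 220 mm along the bar from the pivot and 22 mm above the bar's mid-line; about 206 mm above the bench at rest, about 77 mm with the lever fully down. It moves on an arc about the pivot and tilts with the lever.
- slide_pos (a joint): Travel of the locking slide along the chest's +x (m). Starts at 0 to 0.008 with its red stop block (24 x 18 mm, top 125 mm above the bench) under the lever, which then can hardly be pressed; 0.040 = fully in on its stop, block beyond the lever. Stays where left; about 2 to 3 N moves it.
- tab (a point): Point on the outer face (chest's -x side, the face to push) of the slide's upright red tab, mid-width, 75 mm above the bench. Tab 26 mm wide, 12 mm thick, from 32 to 94 mm above the bench, 90 mm from the pivot towards the paddle. Moves along the chest's +x when pushed.
- flap_pos (a joint): Angle of the heavy steel flap on the chest (about 3 kg, hinged along its edge farthest from the lever): 0 = shut, about 0.30 rad with the lever fully down.
- flap: The flap: dark steel plate 180 x 205 mm, 14 mm thick, with a green lip towards the lever; top about 98 mm above the bench when shut. Origin on the hinge line, 4 mm above its underside. Not to be touched.
- weight_a: Loose knobbed steel test weight, 52 mm diameter, 78 mm tall, 0.9 kg, standing near the lever. Origin at the centre of its underside. Leave alone.
- weight_b: Loose knobbed steel test weight, 44 mm diameter, 64 mm tall, 0.5 kg. Origin at the centre of its underside. Leave alone.
- weight_c: Loose knobbed steel test weight, 36 mm diameter, 52 mm tall, 0.2 kg. Origin at the centre of its underside. Leave alone.

How it is judged:
On the way, in this order (a step that is already met when the one before it is completed fails the run):
1. the locking slide is pushed in (at least 34 of its 40 mm) while the lever is still at rest (value of joint slide_pos above 0.034 m and value of joint lever_pos below 0.08 rad), for 0.1 s.
2. the paddle is pressed down by the fingers and the flap stands raised (value of joint lever_pos above 0.54 rad and value of joint flap_pos above 0.25 rad and contact force between the fingers and lever above 1 N), for 0.3 s.
At the end, for the whole second after the job is handed in: The slide is in (at least 34 of 40 mm), the fingers hold the paddle down (more than 1 N) with the lever within 0.06 rad of its stop (0.54 of 0.60 rad or more), and the flap stands still, raised by more than 0.25 rad (all of step 2 and value of joint slide_pos above 0.034 m and velocity of joint flap_pos below 0.1 rad/s); the arm keeps its last pose, push and grip.
It fails at once if the robot touches the flap (contact force between any of the arm, the fingers and flap above 0.5 N).
It fails at once if a loose weight is moved by more than 20 mm, lifted or tipped (distance of any of weight_a, weight_b, weight_c from where it was at the start of the episode above 0.02 m or angle between any of weight_a, weight_b, weight_c's own z axis and vertical above 0.35 rad).
It also fails if it takes over 40 s, if anything falls off the work surface, if the arm or the gripper's body presses on something with over 40 N, if the wrist force passes 120 N, or if a joint passes its speed limit or range.

## Working session

There is one attempt and no reset: what is moved stays moved. The work goes in short steps, Python scripts to look and compute and a tool call to move; the robot and the scene stay as the last step left them, time stands still between calls to the robot, and variables do not carry over. Pictures are saved under pics/ and viewed, at most 10 in all, crops included, and the job is handed in when it is done.

Besides the shell and the picture viewer there is one more tool, called by a JSON object that holds its "api" and its "payload", one argument or row to a line. jog_arm: Moves the arm, as the interface text tells. Its arguments: {"type":"object","properties":{"deltas":{"type":"array"},"grip_force":{"type":"number"}},"required":["deltas"]}

```bash
mkdir -p pics
python3 - <<'E'
from rig import manip, imaging
import cv2,numpy as np
np.set_printoptions(precision=4,suppress=True)
for n in("scene","top"):
    cv2.imwrite(f"pics/{n}0.png",imaging.get_image(n)); c=imaging.calibration(n); print(c["mtx"],c["cam_to_world"])
s=manip.get_state();print(s)
E
```

```text
[[505.8114   0.     322.823 ]
 [  0.     505.8114 203.3814]
 [  0.       0.       1.    ]] [[ 0.1747  0.6217 -0.7635  1.4043]
 [ 0.9844 -0.0954  0.1476  0.0061]
 [ 0.0189 -0.7774 -0.6287  0.785 ]
 [ 0.      0.      0.      1.    ]]
[[502.4723   0.     321.4754]
 [  0.     502.4723 205.1107]
 [  0.       0.       1.    ]] [[-0.0242 -0.981   0.1926  0.3583]
 [-0.9997  0.0229 -0.009   0.1449]
 [ 0.0044 -0.1928 -0.9812  1.3293]
 [ 0.      0.      0.      1.    ]]
{'clock': 0.1, 'qpos': array([-1.358 ,  0.2765,  1.506 ,  0.    ,  1.3607, -0.121 ]), 'qd': array([-0.0006, -0.0007, -0.0018,  0.0012,  0.0005,  0.0001]), 'effort': array([  0.0009, -41.7701, -24.6405,  -0.0001,   0.0058,   0.    ]), 'position': array([ 0.1883, -0.5428,  0.2415]), 'ee_rot': array([-0.0008,  0.9861,  0.1661, -0.    ]), 'contact_force': array([-1.4942,  0.712 ,  0.2116]), 'moment': array([0.0638, 0.0114, 0.0274]), 'gripper_force': 0.0, 'width': 0.08512582310897746}
```

View pics/scene0.png

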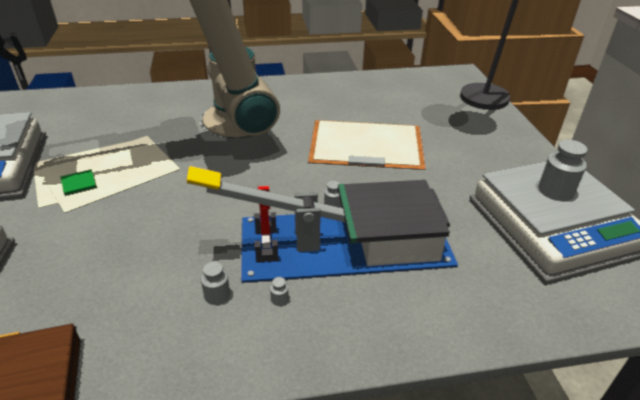

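View pics/top0.png

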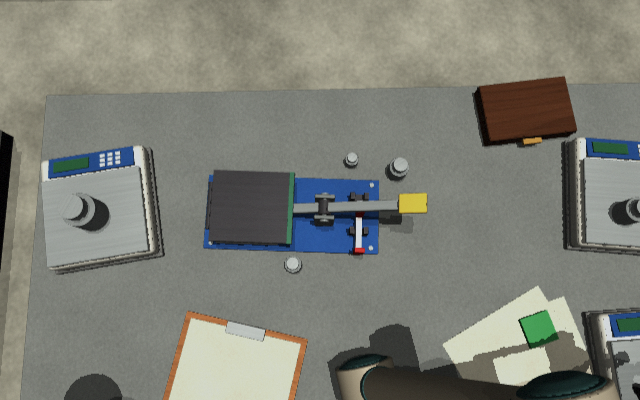

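The top view shows the paddle at about (413,203), the red tab at (359,250), the plate's right corners near (378,180) and (378,252), and weights at (352,158), (399,167) and (293,265). The scene view shows the paddle at (204,177) and the red tab at (265,195).

```bash
cat > h.py <<'E'
from rig import manip, imaging
import cv2,numpy as np
np.set_printoptions(precision=4,suppress=True)
def ray(n,uv):
    c=imaging.calibration(n);M=np.array(c["cam_to_world"]);d=M[:3,:3]@np.linalg.solve(c["mtx"],[uv[0],uv[1],1.]);return M[:3,3],d
def plane(n,uv,z):
    o,d=ray(n,uv);return o+d*(z-o[2])/d[2]
def tri(u1,u2):
    A=[];b=[]
    (o1,d1),(o2,d2)=ray("scene",u1),ray("top",u2)
    s=np.linalg.lstsq(np.c_[d1,-d2],o2-o1,rcond=None)[0]
    p,q=o1+d1*s[0],o2+d2*s[1];return (p+q)/2,np.linalg.norm(p-q)
def mask(im,lo,hi,box):
    m=cv2.inRange(cv2.cvtColor(im,cv2.COLOR_BGR2HSV),lo,hi);k=np.zeros_like(m);x0,y0,x1,y1=box;k[y0:y1,x0:x1]=m[y0:y1,x0:x1];return k
def cen(m):
    y,x=np.nonzero(m);return np.array([x.mean(),y.mean()]),len(x),(x.min(),y.min(),x.max(),y.max())
Y=((22,120,90),(35,255,255));R=((0,150,70),(6,255,255));B=((100,130,60),(125,255,255))
E
python3 - <<'E'
from h import *
t=cv2.imread("pics/top0.png");s=cv2.imread("pics/scene0.png")
yt=cen(mask(t,*Y,(380,180,450,230)));ys=cen(mask(s,*Y,(170,150,240,200)));print(yt,ys)
print("paddle",tri(ys[0],yt[0]),plane("top",yt[0],.206))
rt=cen(mask(t,*R,(340,200,380,265)));rs=cen(mask(s,*R,(250,175,285,250)));print(rt,rs)
print("tab top",plane("top",rt[0],.094))
b=mask(t,*B,(195,165,390,262))
cs=cv2.findContours(b,0,2)[0];pts=np.vstack(cs)
box=cv2.boxPoints(cv2.minAreaRect(pts));print(box)
for p in box:print(plane("top",p,.01))
for uv,h in(((352,156),.052),((399,163),.078),((293,263),.064)):print("weight",plane("top",uv,h))
cv2.imwrite("pics/crop.png",np.hstack([cv2.resize(t[150:280,330:440],None,fx=4,fy=4),cv2.resize(s[150:280,180:270],None,fx=4,fy=4)]))
E
```

```text
(array([412.6182, 202.7091]), 550, (np.int64(399), np.int64(193), np.int64(426), np.int64(213))) (array([203.8469, 177.1054]), 588, (np.int64(187), np.int64(166), np.int64(221), np.int64(188)))
paddle (array([ 0.5804, -0.073 ,  0.2017]), np.float64(0.0024990517724101918)) [ 0.5795 -0.0734  0.206 ]
(array([359.0667, 250.0667]), 45, (np.int64(355), np.int64(248), np.int64(364), np.int64(252))) (array([264.2616, 213.8903]), 237, (np.int64(258), np.int64(186), np.int64(268), np.int64(233)))
tab top [0.4858 0.0438 0.094 ]
[[203.5636 248.292 ]
 [205.8073 174.8109]
 [379.2257 180.1061]
 [376.982  253.5872]]
[0.5089 0.4456 0.01  ]
[0.7081 0.4437 0.01  ]
[ 0.6825 -0.0249  0.01  ]
[ 0.4841 -0.0098  0.01  ]
weight [0.7394 0.0494 0.052 ]
weight [ 0.7101 -0.0693  0.078 ]
weight [0.4604 0.2084 0.064 ]
```

View pics/crop.png

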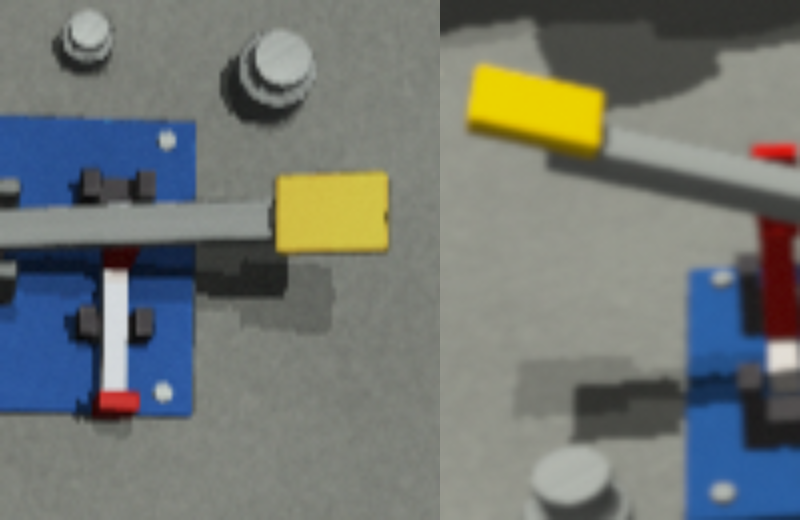

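The crop shows the plate's right corners at (378.8,179.5) and (378,253.3) in the top view, and the paddle lying over the bar. The red tab's top is at (355–364, 248–252), clear of everything on the robot's side.

Run:
```python
from h import *
a=plane("top",(378.8,179.5),.01);b=plane("top",(378.0,253.3),.01)
b1=plane("top",(330+167/4,150+140/4),.012);b2=plane("top",(330+163/4,150+393/4),.012)
for p,q in((a,b),(b1,b2)):
    d=p-q;print("edge",p,q,np.hypot(d[0],d[1]),"yaw",np.arctan2(d[1],d[0]))
# long edges, fit on visible plate
t=cv2.imread("pics/top0.png");m=mask(t,*B,(300,165,390,262))
f=[];
for f_ in(0,-1):
    pts=[]
    for x in range(340,376):
        y=np.nonzero(m[:,x])[0]
        if len(y):pts.append(plane("top",(x,y[f_]+(0.5 if f_ else -.5)),.01))
    pts=np.array(pts);k=np.polyfit(pts[:,1],pts[:,0],1);print("long edge yaw",-np.arctan(k[0]),k)
P=np.array([.580,-.0732])
for yaw in(-.06,-.03,0,.03):
    c,s=np.cos(yaw),np.sin(yaw);X=np.array([c,s]);Yv=np.array([-s,c])
    O=P+.199*Yv;mid=(a+b)[:2]/2+.145*Yv
    T=plane("top",(359,250),.094)[:2]
    print(yaw,O,mid,"tab in chest",(T-O)@X,(T-O)@Yv)
```

```text
edge [ 0.6842 -0.0238  0.01  ] [ 0.4848 -0.0125  0.01  ] 0.19974006603190025 yaw -0.056725463286206035
edge [ 0.6689 -0.0038  0.012 ] [0.4983 0.0062 0.012 ] 0.17088942944016103 yaw -0.058878560627950056
long edge yaw -0.06425093782900308 [0.0643 0.683 ]
long edge yaw 0.18505482070035625 [-0.1872  0.5274]
-0.06 [0.5919 0.1254] [0.5932 0.1266] tab in chest -0.10086523340766594 -0.08766435611307438
-0.03 [0.586  0.1257] [0.5889 0.1268] tab in chest -0.09748027912797669 -0.08468895026625381
0 [0.58   0.1258] [0.5845 0.1269] tab in chest -0.09400759917679374 -0.08181641664842926
0.03 [0.574  0.1257] [0.5802 0.1268] tab in chest -0.09045031873167426 -0.07904934034596652
```

{"api": "jog_arm", "payload": {
  "deltas": [0, 0, -4, 36, 84, 0, 0.5, 0, 0, -8, 72, 168, 0, 0, 0, 0, -12, 108, 252, 0, 0, 0, 0, -15, 143, 336, 0, 0, 0, 0, -18, 179, 420, 0, 0, 0, 0, -21, 215, 504, 0, 0, 0, 0, -22.6, 251, 588, 0, 0, 0, 0, -22.6, 251, 588, 0, 0, 0, 0, -22.6, 251, 588, 0, 0, 0, 0, -22.6, 251, 588, 0, 0, 0, 0, -22.6, 251, 588, 0, 0, 0, 0, -22.6, 251, 588, 0, 0, 0, 0, -22.6, 251, 588, 0, 0, 0, 0, -22.6, 251, 588, 0, 0, 0, 0, -22.6, 251, 588, 0, 0, 0, 0, -22.6, 251, 588, 0, 0, 0, 0, -22.6, 251, 588, 0, 0, 0, 0, -22.6, 251, 588, 0, 0],
  "grip_force": 40
}}

```text
clock: 1.9
position: [0.4391, 0.0435, 0.2424]
ee_rot: [0.0, 1.0, -0.031, 0.0]
contact_force: [0.6, -0.5, -0.9]
width: 0.0
gripper_force: 0.0
```

{"api": "jog_arm", "payload": {
  "deltas": [0, 0, 0, 0, 0, -30, 0, 0, 0, 0, 0, 0, -60, 0, 0, 0, 0, 0, 0, -90, 0, 0, 0, 0, 0, 0, -120, 0, 0, 0, 0, 0, 1, -145, 0, 0, 0, 0, 0, 1, -165, 0, 0, 0, 0, 0, 1, -165, 0, 0, 0, 0, 0, 1, -165, 0]
}}

```text
clock: 2.7
position: [0.4396, 0.0451, 0.0776]
ee_rot: [0.0, 1.0, -0.031, -0.0]
contact_force: [1.0, -0.8, -0.0]
width: 0.0002
gripper_force: 0.0
```

Run:
```python
from h import *
t=imaging.get_image("top");s=imaging.get_image("scene")
print(manip.get_state()["position"])
cv2.imwrite("pics/c2.png",np.hstack([cv2.resize(t[160:300,320:440],None,fx=3.3,fy=3.3),cv2.resize(s[120:260,170:290],None,fx=3.3,fy=3.3)]))
```

```text
[0.4405 0.0453 0.0785]
```

View pics/c2.png

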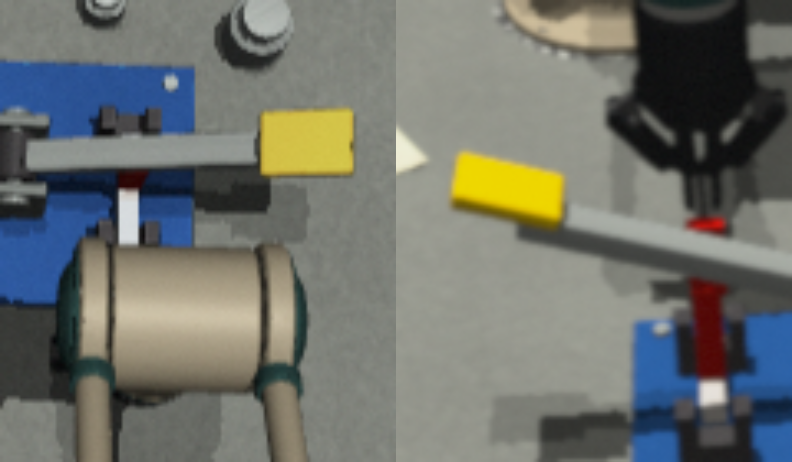

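The fingertips are shut and stand just behind the tab, in line with it (column 703 against 706 in the right half). I'll check how high the wrist is before pushing near the paddle.

Run:
```python
from h import *
s=imaging.get_image("scene");cv2.imwrite("pics/c3.png",cv2.resize(s[20:220,160:360],None,fx=3,fy=3))
for r in range(60,140,10):
    o,d=ray("scene",(259,r));p=o+d*((.48-o[0])/d[0]);print(r,p)
```

```text
60 [0.48   0.0545 0.3903]
70 [0.48   0.0533 0.3702]
80 [0.48   0.052  0.3496]
90 [0.48   0.0508 0.3284]
100 [0.48   0.0495 0.3067]
110 [0.48   0.0481 0.2844]
120 [0.48   0.0467 0.2615]
130 [0.48   0.0453 0.2379]
```

View pics/c3.png

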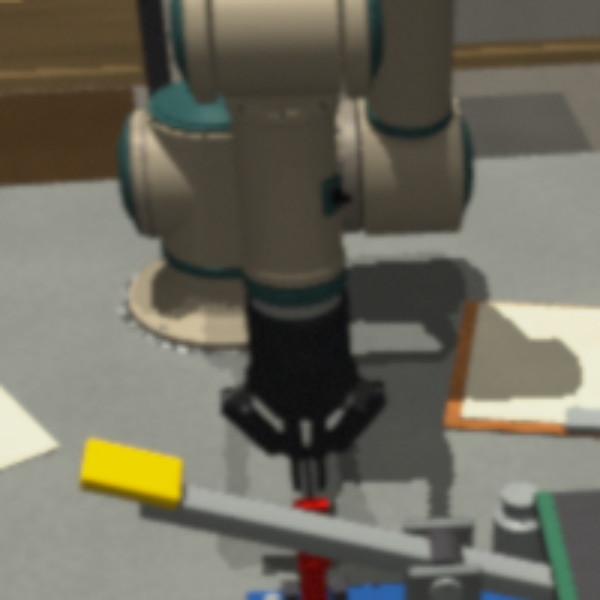

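The picture shows a narrow gripper, with the wide wrist parts well above the lever (z > 0.38). It is clear to push.

{"api": "jog_arm", "payload": {
  "deltas": [0, 0, 0, 10, -1, 0, 0, 0, 0, 0, 20, -1, 0, 0, 0, 0, 0, 28, -2, 0, 0, 0, 0, 0, 36, -2, 0, 0, 0, 0, 0, 44, -3, 0, 0, 0, 0, 0, 52, -3, 0, 0, 0, 0, 0, 60, -4, 0, 0, 0, 0, 0, 60, -4, 0, 0]
}}

```text
clock: 3.65
position: [0.5012, 0.0416, 0.0772]
ee_rot: [0.0, 1.0, -0.03, 0.001]
contact_force: [0.2, 0.1, -0.3]
width: 0.0001
gripper_force: 0.0
```

{"api": "jog_arm", "payload": {
  "deltas": [0, 0, 0, 3, 0, 0, 0, 0, 0, 0, 3, 0, 0, 0, 0, 0, 0, 3, 0, 0, 0]
}}

```text
clock: 3.95
position: [0.5028, 0.0416, 0.0774]
ee_rot: [0.0, 1.0, -0.03, 0.001]
contact_force: [-0.3, 0.1, -0.7]
width: -0.0002
gripper_force: 0.0
```

Run:
```python
from h import *
t=imaging.get_image("top");s=imaging.get_image("scene")
cv2.imwrite("pics/c4.png",np.hstack([cv2.resize(t[160:300,320:440],None,fx=3.3,fy=3.3),cv2.resize(s[120:260,200:320],None,fx=3.3,fy=3.3)]))
```

```text
(no output)
```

View pics/c4.png

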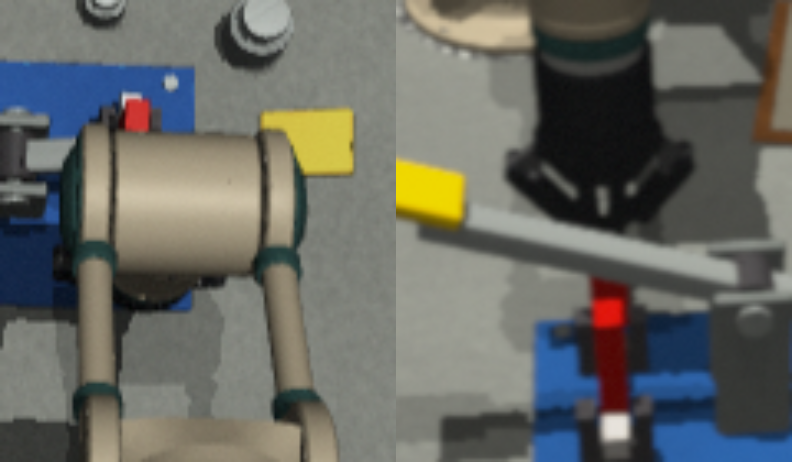

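The stop block now shows beyond the lever (around (137,115) in the top crop). I'll push on to the stop.

{"api": "jog_arm", "payload": {
  "deltas": [0, 0, 0, 2, 0, 0, 0, 0, 0, 0, 4, 0, 0, 0, 0, 0, 0, 4, 0, 0, 0]
}}

```text
clock: 4.35
position: [0.5063, 0.0416, 0.0773]
ee_rot: [0.0, 1.0, -0.03, -0.0]
contact_force: [-1.5, -0.4, 0.4]
width: 0.0003
gripper_force: 0.8
```

{"api": "jog_arm", "payload": {
  "deltas": [0, 0, 0, 2, 0, 0, 0, 0, 0, 0, 4, 0, 0, 0, 0, 0, 0, 4, 0, 0, 0]
}}

```text
clock: 4.65
position: [0.51, 0.0416, 0.0772]
ee_rot: [0.0, 1.0, -0.03, -0.001]
contact_force: [-2.9, -2.2, 2.3]
width: 0.0001
gripper_force: 1.6
```

{"api": "jog_arm", "payload": {
  "deltas": [0, 0, 0, 2, 0, 0, 0, 0, 0, 0, 3, 0, 0, 0, 0, 0, 0, 3, 0, 0, 0]
}}

```text
clock: 4.95
position: [0.51, 0.0417, 0.077]
ee_rot: [0.0, 1.0, -0.03, -0.004]
contact_force: [-8.4, -1.7, 7.0]
width: 0.0004
gripper_force: 4.4
```

The slide is on its stop: force rose from 2.9 N to 8.4 N with no motion. Next I'll retreat, rise, and go above the paddle.

{"api": "jog_arm", "payload": {
  "deltas": [0, 0, 0, -20, 1, 0, 0, 0, 0, 0, -50, 3, 0, 0, 0, 0, 0, -80, 4, 0, 0, 0, 0, 0, -80, 4, 0, 0, 0, 0, 0, -80, 4, 40, 0, 0, 0, 0, -80, 4, 80, 0, 0, 0, 0, -80, 4, 120, 0, 0, 0, 0, -80, 4, 160, 0, 0, 0, 0, -80, 4, 200, 0, 0, 0, 0, -80, 4, 200, 0, 0, 0, 0, -40, -30, 200, 0, 0, 0, 0, 0, -60, 200, 0, 0, 0, 0, 40, -90, 200, 0, 0, 0, 0, 67, -113, 200, 0, 0, 0, 0, 67, -113, 200, 0, 0, 0, 0, 67, -113, 200, 0, 0, 0, 0, 67, -113, 200, 0]
}}

```text
clock: 6.65
position: [0.58, -0.0707, 0.2768]
ee_rot: [-0.0, 1.0, -0.03, -0.0]
contact_force: [0.7, 1.0, 0.6]
width: -0.0
gripper_force: 0.0
```

Run:
```python
from h import *
t=imaging.get_image("top");s=imaging.get_image("scene")
print(manip.get_state()["position"],manip.get_state()["contact_force"])
cv2.imwrite("pics/c5.png",np.hstack([cv2.resize(t[140:280,320:440],None,fx=3.3,fy=3.3),cv2.resize(s[120:260,170:290],None,fx=3.3,fy=3.3)]))
```

```text
[ 0.5798 -0.0704  0.2775] [-0.2758 -0.2859  0.0101]
```

View pics/c5.png

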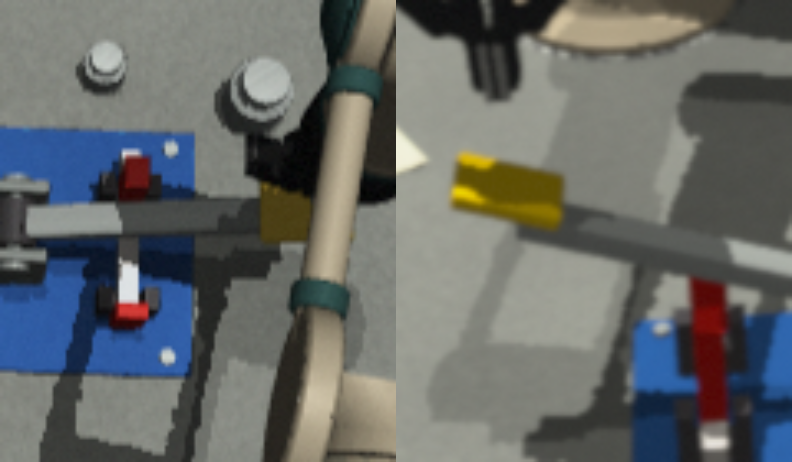

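The slide is in: the red block at (135,178) sits beyond the lever. The shut fingertips stand over the paddle, so I'll press along its arc.

{"api": "jog_arm", "payload": {
  "deltas": [0, 0, 0, 0, 0, -30, 0, 0, 0, 0, 0, 0, -52, 0, 0, 0, 0, 0, -1, -60, 0, 0, 0, 0, 0, -4, -70, 0, 0, 0, 0, 0, -7, -80, 0, 0, 0, 0, 0, -10, -90, 0, 0, 0, 0, -1, -13, -100, 0, 0, 0, 0, -1, -15, -110, 0, 0, 0, 0, -1, -17, -120, 0, 0, 0, 0, -1, -19, -130, 0, 0, 0, 0, -1, -20, -140, 0, 0, 0, 0, -1, -21, -150, 0, 0, 0, 0, -1, -21, -160, 0, 0, 0, 0, -1, -21, -168, 0, 0, 0, 0, -1, -21, -175, 0, 0, 0, 0, -1, -20, -181, 0, 0, 0, 0, -1, -20, -184, 0, 0, 0, 0, -1, -20, -184, 0, 0, 0, 0, -1, -20, -184, 0]
}}

```text
clock: 8.65
position: [0.5798, -0.0912, 0.0936]
ee_rot: [0.0, 1.0, -0.03, 0.001]
contact_force: [-1.4, 0.7, 2.6]
width: -0.0003
gripper_force: 0.9
```

{"api": "jog_arm", "payload": {
  "deltas": [0, 0, 0, 0, 0, -2, 0, 0, 0, 0, 0, 0, -4, 0, 0, 0, 0, 0, 0, -4, 0, 0, 0, 0, 0, 0, -4, 0]
}}

```text
clock: 9.05
position: [0.58, -0.0913, 0.0897]
ee_rot: [0.0, 1.0, -0.03, 0.001]
contact_force: [-0.7, 1.5, 3.8]
width: 0.0
gripper_force: 1.8
```

{"api": "jog_arm", "payload": {
  "deltas": [0, 0, 0, 0, 0, -2, 0, 0, 0, 0, 0, 0, -3, 0, 0, 0, 0, 0, 0, -3, 0, 0, 0, 0, 0, 0, -3, 0]
}}

```text
clock: 9.45
position: [0.5801, -0.0912, 0.0888]
ee_rot: [0.0, 1.0, -0.03, 0.001]
contact_force: [-4.1, 3.2, 16.3]
width: 0.0002
gripper_force: 7.6
```

{"api": "jog_arm", "payload": {
  "deltas": [0, 0, 0, 0, 0, -1, 0, 0, 0, 0, 0, 0, -2, 0, 0, 0, 0, 0, 0, -2, 0, 0, 0, 0, 0, 0, -2, 0]
}}

```text
clock: 9.85
position: [0.5802, -0.0912, 0.0885]
ee_rot: [0.0, 1.0, -0.03, 0.002]
contact_force: [-6.7, 3.3, 25.6]
width: 0.0
gripper_force: 12.1
```

On the stop: force is 25 N with no further motion. I'll hold for a moment and check the picture before handing in.

{"api": "jog_arm", "payload": {
  "deltas": [0, 0, 0, 0, 0, 0, 0, 0, 0, 0, 0, 0, 0, 0, 0, 0, 0, 0, 0, 0, 0, 0, 0, 0, 0, 0, 0, 0, 0, 0, 0, 0, 0, 0, 0]
}}

```text
clock: 10.35
position: [0.5802, -0.0912, 0.0885]
ee_rot: [0.0, 1.0, -0.03, 0.002]
contact_force: [-5.9, 3.1, 25.5]
width: -0.0001
gripper_force: 12.1
```

Run:
```python
from h import *
cv2.imwrite("pics/c6.png",cv2.resize(imaging.get_image("scene")[100:290,170:470],None,fx=2.6,fy=2.6))
s=manip.get_state();print(s["position"],s["contact_force"],s["clock"])
```

```text
[ 0.5802 -0.0912  0.0885] [-5.96    3.9207 26.479 ] 10.4
```

View pics/c6.png

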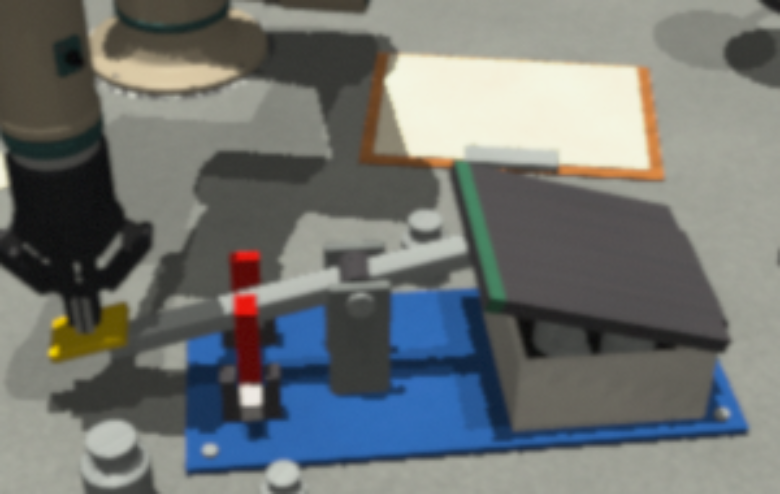

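The flap is raised (green lip from (460,165) to (500,305)), the fingertips press the paddle at (85,325), the slide is in, and the weights are standing.

```bash
python3 -c "from rig import manip; print(manip.sign_off())"
```

```text
the job is handed in; nothing more can be done
None
```

Job handed in with the slide pushed to its stop, the paddle held down at about 26 N, the flap raised and the weights standing; the hand-in returned no verdict.

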